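# Index the plaster mould under the filling funnel

### The job

Get the slip-casting stand ready for pouring: push the mould slide by its upright push plate until it has passed the sprung stop pin, then release it so that it springs back and stays latched against the pin, with the mould under the funnel. Then press the funnel down by its black knob as far as it goes, so that the spout stands in the mould's pouring hole. Only push and press, lifting nothing: do not touch the plaster mould, and leave the jug, the clay cup and the spray bottle where they stand.

Things in the scene. Friction and masses are not known exactly. Their poses are not given: they have to be found in the camera images.
- stand: Grey base plate of the filling stand, fixed, 12 mm thick, x = -85 to +85, y = -70 to +280 mm from its origin, which lies on the bench on the slide's centre line. The slide moves along its +y. Aluminium guide column (30 mm square, top at z = 205 mm) at y = 256 mm; blue stop-pin housing with pull knob at x = 92 to 145, y = 85 mm, top at z = 62 mm; the funnel's axis is at x = 0, y = 90 mm
- slide (a joint): Travel of the mould slide along the stand's +y, m: 0 = start, 0.060 = latched at mid position, 0.110 = hard end stop. A damped spring drives it back (4 N at 0, 9 N at 0.110; at 0.1 m/s some 4 N more, riding over the pin 2 to 3 N more). Pushed beyond about 0.065, the pin snaps in and the released slide stays at 0.060; released earlier, it returns to 0 and can be pushed again
- push_face (a point): Centre of the black rubber face (50 x 50 mm, 79 mm above the bench) of the slide's red upright push plate (56 mm wide, 8 mm thick, top at z = 107 mm). The face looks to the stand's -y: push it to +y. At slide 0 it lies at x = 0, y = -170 mm of the stand; it moves with the slide. Behind the plate a flat stem 30 mm wide, z = 40 to 48 mm, leads to the mould deck, whose edge is 125 mm beyond the face
- stop_pin (a joint): Sprung steel stop pin on the +x side of the stand, m: 0 = fully out towards the slide (start, and when latched), about 0.010 = pressed back while the catch of the slide rides over it. It works by itself; its small black pull knob unlatches the slide and is not needed
- funnel_knob (a point): Centre of the top of the black round knob (36 mm across, 14 mm thick) on the blue arm of the steel funnel; at x = 0, y = 175 mm in the stand's frame, 250 mm above the bench with the funnel fully up, 205 mm fully down. Press it straight down. Free above it, and to 35 mm from its axis down to the blue arm (top at z = 176 mm when up)
- funnel (a joint): How far the funnel head is lowered, m: 0 = fully up, 0.045 = fully down against its stop. Starts at 0 to 0.008. Stays where it is left by friction; lowering takes about 4 to 6 N. With the mould not under it the spout lands on the plaster and the head cannot go down
- spout_tip (a point): Lower end of the funnel's spout (16 mm across), 130 mm above the bench when up, 85 mm when down. The funnel above it is 92 mm across at the rim, 100 mm higher
- mould: White two-part plaster block mould, 120 x 120 x 70 mm, held by two black bands, loose on the deck of the slide between low white battens. Origin under its centre, 48 mm above the bench; its top is at 118 mm. At slide value 0 it stands at x = 0, y = 30 mm in the stand's frame. Not to be touched
- mould_mouth (a point): Centre of the round pouring hole (50 mm across, 50 mm deep) in the mould's top
- jug: White plastic jug with a handle, 84 mm across, 115 mm high, loose; origin under its centre. To be left alone
- clay_cup: Small cup of light grey-brown clay, 72 mm across, 70 mm high, loose; origin under its centre. To be left alone
- spray_bottle: Purple spray bottle with a white head, 72 mm across, 190 mm high, loose; origin under its centre. To be left alone

How it is judged:
On the way, in this order (a step that is already met when the one before it is completed fails the run):
1. the slide has gone past the stop pin and rests back on it at its middle position (value of joint slide between 0.055 and 0.0645 m and value of joint stop_pin below 0.004 m and velocity of joint slide between -0.01 and 0.01 m/s), for 0.3 s.
2. the funnel is pressed fully down with its spout in the pouring hole (value of joint funnel above 0.04 m and horizontal distance between spout_tip and mould_mouth below 0.012 m), for 0.2 s.
At the end, for the whole second after the job is handed in: The slide rests latched at its middle position (0.055 to 0.0645 m, stop pin out to within 4 mm), the funnel is down (beyond 0.040 of 0.045 m), its spout is within 12 mm of the middle of the pouring hole, and the mould stands level and still (all of step 2 and value of joint slide between 0.055 and 0.0645 m and value of joint stop_pin below 0.004 m and angle between mould's own z axis and vertical below 0.05 rad and linear speed of mould below 0.02 m/s); the robot touches nothing.
It fails at once if the robot touches the plaster mould (contact force between any of the fingers, the arm and mould above 0.5 N).
It fails at once if the mould is lifted off the slide (z of mould_mouth in the frame of stand above 0.13 m).
It fails at once if the jug is moved by more than 25 mm or lifted (distance of jug from where it was at the start of the episode above 0.025 m).
It fails at once if the clay cup is moved by more than 25 mm or lifted (distance of clay_cup from where it was at the start of the episode above 0.025 m).
It fails at once if the spray bottle is moved by more than 25 mm, lifted or knocked over (distance of spray_bottle from where it was at the start of the episode above 0.025 m or angle between spray_bottle's own z axis and vertical above 0.4 rad).
It also fails if it takes over 51 s, if anything falls off the work surface, if the arm or the gripper's body presses on something with over 40 N, if the wrist force passes 120 N, or if a joint passes its speed limit or range.

### The arm

A 6-joint arm with a two-finger parallel gripper is mounted at the origin on the work surface. World frame = base frame: x ahead of the robot, y to its left, z up, the work surface at z = 0. Lengths are in m, angles in rad, forces in N, time in s.
With the tool pointing down it reaches from about 0.35 to 0.925 m from the base axis. Payload 6.4 kg.
Tool frame: the origin (TCP) lies midway between the tips of the shut fingers; the grasp point (between the pads) lies grip_depth behind it (grip_depth is the distance from the TCP to the grasp point, in m); z points along the fingers, y is the line along which they close (so a half turn about z gives the same grasp; the last joint's range is limited). The gripper opens to 94 mm and grips with 3 to 60 N. Pads are 16 mm wide; open, the fingers measure 119 mm over their backs; the gripper's body (75 mm by 177 mm) begins 78 mm behind the grasp point.
Start: joints at [-1.455, 0.245, 1.558, -0, 1.339, -0.174], TCP at [0.186, -0.623, 0.205] pointing down, gripper open.
Joint ranges: [-3.13, 3.13], [-1.02, 2.26], [0.13, 2.54], [-0.95, 4.09], [0.21, 2.88], [-2.74, 2.74]. Speed limits (rad/s): [2.57, 2.57, 3.14, 3.14, 3.14, 3.14].

### API

Orientations are given as a rotation vector (axis times angle).
In Python, from station import state, get_image, camera_info, sign_off, regions_of, grip_depth gives the robot as it stands.
- The arm moves only by the tool apply_moves, never from a script. Its argument "steps" is a list of rows, each an object with "grip": the opening in per cent of the stroke, from 0 (shut) to 100 (fully open); "slide": the shift along the tool's x, y, z in mm, a list of three; "dr": the turn, a rotation vector about the tool's x, y, z in degrees, a list of three. A call has 1 to 12 rows; each row shifts and turns the commanded pose from where the row before left it, along the tool's axes as they then stand; what a row does not reach is not made up. A row lasts 1/12 s, in which the tool goes at most 41.7 mm and 7.16 degrees, less where a joint would pass 70% of its speed; a pose out of reach is approached as far as the arm can. A call is refused whole if a number of a shift passes 41.7 or a number of a turn 7.16, either way. A call with a gripper value outside its range is refused whole. The fingers move at their own pace and stop on an object; "grip_force" is the grip in N (left out, the last holds). Time passes only in rows, so rows that do not move let the fingers close. It gives the time, the measured TCP pose, the force, the opening and the grip force at its end, in the units of the state.
- state(): the state, without advancing time (a new reading comes with each control period).
- get_image(name): name is "side" or "top" or "wrist"; returns the picture (480x640x3 uint8, red, green, blue); there is no depth.
- camera_info(name): a dict with "fx", "fy", "cx", "cy" (pixels), "view" (4x4, takes a point from world to camera coordinates); the wrist camera has in their place "hand_eye" (4x4, takes a point from camera to tool coordinates, whose origin is the TCP and whose axes are the flange's). Camera axes: x right, y down, z forward; pixel columns grow to the right and rows downward; lengths in m; the calibration is good to about 2 mm. A picture is of the moment at which its call begins: read the wrist's pose just before it. camera_info takes no time and is no camera call.
- sign_off(): hands the job in; it is judged then, once.
Trained networks look in the newest picture that a camera, given by its name, has taken for a name from the list of things; names that differ only in an ending like _2 or _b are one class to them, and where a whole thing is asked for, a point or a joint stands for the part that bears it (a point fixed in the world has none). Each returns a list of dicts, best first, with "p" (0 to 1); they miss things now and then, are a little off and sometimes report something else, mostly with a low value. They report only what shows in the picture. A call takes as long as a camera call.
- regions_of(target, camera): "mask" (480x640 bool, what is visible of it) and "position" ([row, column] in pixels, amid what is visible of it).
The state is a dict: "clock": time; "q": joint angles; "qd": joint speeds; "effort": joint torques, N m; "ee_pos": TCP position; "orientation": TCP orientation; "force": force on the tool from outside, world axes, zero at the start; "moment": the same for the moment, N m; "finger_gap": finger opening in m; "grasp_force": force on a finger pad.
Only numpy, scipy, OpenCV 4.12 (cv2) and the standard library are available. Lean on these libraries where they do the work, as an engineer would, in place of code of your own. Each camera call takes 0.05 s, during which the arm holds its last target. There are 200 camera calls.

## Working session

There is one attempt and no reset: what is moved stays moved. The work goes in short steps, Python scripts to look and compute and a tool call to move; the robot and the scene stay as the last step left them, time stands still between calls to the robot, and variables do not carry over. Pictures are saved under pics/ and viewed, at most 10 in all, crops included, and the job is handed in when it is done.

Besides the shell and the picture viewer there is one more tool, called after "Request:" as a command line: name --argument value ..., lists and objects as JSON in quotes. apply_moves: Moves the arm, as the interface text tells. Its arguments: {"type":"object","properties":{"steps":{"type":"array","items":{"type":"object","properties":{"grip":{"type":"number"},"slide":{"type":"array","items":{"type":"number"}},"dr":{"type":"array","items":{"type":"number"}}}}},"grip_force":{"type":"number"}},"required":["steps"]}

```bash
mkdir -p pics; python3 - <<'E'
from station import *
import cv2, numpy as np
s=state();print(s['clock'],s['ee_pos'],s['orientation'],grip_depth)
for n in ['top','side']:
    im=get_image(n);cv2.imwrite(f'pics/{n}0.png',im[:,:,::-1])
    c=camera_info(n);V=np.array(c['view']);print(n,c['fx'],c['cx'],c['cy'],np.round(V,4).tolist())
    for t in ['stand','push_face','funnel_knob','mould','mould_mouth','stop_pin','jug','clay_cup','spray_bottle']:
        r=regions_of(t,n)
        print(t,[(round(x['p'],2),np.round(x['position'],1).tolist(),int(x['mask'].sum())) for x in r[:2]])
E
```

```text
0.0 [ 0.18567563 -0.62232136  0.20440636] [-3.10686474e+00 -4.53352353e-01 -6.10235013e-05] 0.0188
top 449.32706873060954 321.45964662516684 246.1186788967479 [[-0.0042, -0.9996, 0.0297, -0.0239], [-0.9902, 0.0, -0.1398, 0.5822], [0.1397, -0.03, -0.9897, 0.8393], [0.0, 0.0, 0.0, 1.0]]
stand [(0.92, [277.1, 231.3], 14381)]
push_face [(0.97, [279.6, 332.7], 2818)]
funnel_knob [(0.58, [269.8, 227.8], 4814)]
mould [(0.75, [275.8, 294.5], 3803)]
mould_mouth [(0.93, [274.6, 293.3], 3774)]
stop_pin [(0.7, [209.3, 259.6], 71), (0.23, [267.4, 228.3], 4543)]
jug [(0.8, [187.6, 213.7], 2472)]
clay_cup [(0.96, [352.6, 272.5], 1220)]
spray_bottle [(0.7, [356.3, 271.2], 1223), (0.64, [189.5, 389.7], 1666)]
side 601.3085535387204 328.15852647132436 234.98071041403517 [[-0.884, -0.4675, 0.0077, 0.4898], [-0.3288, 0.6098, -0.7212, 0.2826], [0.3324, -0.64, -0.6927, 0.9329], [0.0, 0.0, 0.0, 1.0]]
stand [(0.7, [279.1, 294.4], 6089), (0.58, [337.6, 300.1], 20710)]
push_face [(0.88, [296.3, 371.0], 2684)]
funnel_knob [(0.78, [279.9, 296.0], 5754), (0.68, [186.3, 306.7], 2414)]
mould [(0.7, [284.7, 346.2], 3809)]
mould_mouth [(0.93, [285.1, 348.8], 3698)]
stop_pin []
jug [(0.69, [313.4, 204.5], 4157)]
clay_cup [(0.98, [337.1, 404.3], 2110), (0.52, [185.6, 306.9], 2361)]
spray_bottle [(0.62, [187.2, 308.8], 2255)]
```

View pics/top0.png

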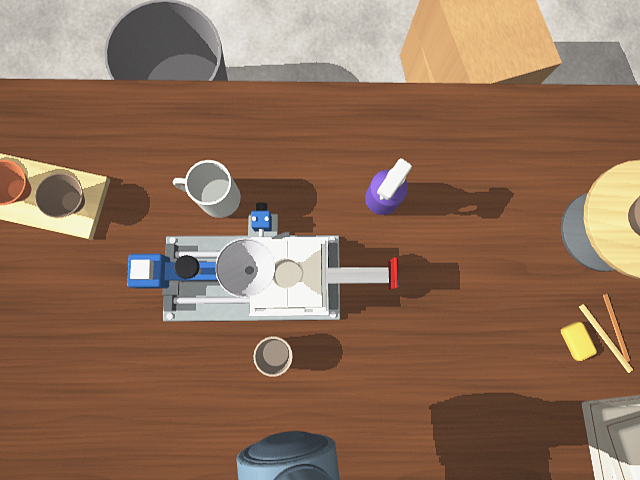

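View pics/side0.png

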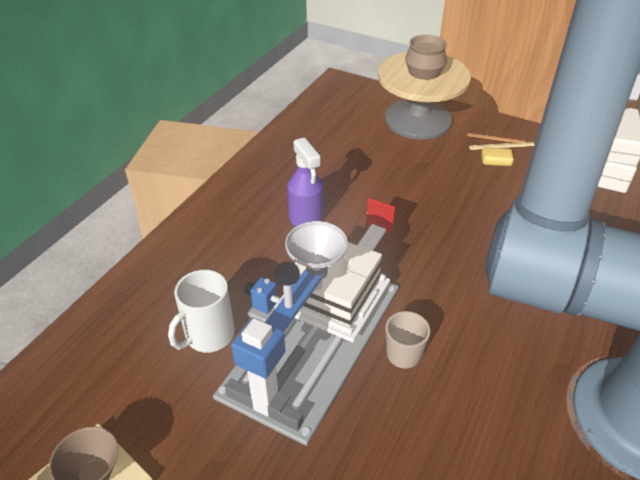

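The top view shows the stand lying along world y: plate corners (165,237), (339,236), (340,320), (163,320), red push plate near (394,272), knob at (187,267). In the side view the plate corners are (217,396), (307,437), (398,287), and the knob is at (288,270). I'll fit the stand pose from these.

```bash
cat > h.py <<'E'
from station import *
import cv2, numpy as np
from scipy.optimize import least_squares
def proj(n,P):
    c=camera_info(n);V=np.array(c['view']);p=np.asarray(P)@V[:3,:3].T+V[:3,3]
    return np.c_[c['fx']*p[:,0]/p[:,2]+c['cx'],c['fy']*p[:,1]/p[:,2]+c['cy']]
def ontoz(n,uv,z):
    c=camera_info(n);V=np.array(c['view']);R=V[:3,:3];o=-R.T@V[:3,3]
    d=R.T@np.array([(uv[0]-c['cx'])/c['fx'],(uv[1]-c['cy'])/c['fy'],1]);return o+d*(z-o[2])/d[2]
def W(p,L):
    L=np.asarray(L,float)/1000;c,s=np.cos(p[2]),np.sin(p[2])
    return np.c_[p[0]+c*L[:,0]-s*L[:,1],p[1]+s*L[:,0]+c*L[:,1],L[:,2]]
E
python3 - <<'E'
from h import *
T=[((85,280,12),(165,237)),((85,-70,12),(339,236)),((-85,-70,12),(340,320)),((-85,280,12),(163,320)),((0,175,247),(187,266))]
S=[((85,280,12),(217,396)),((-85,280,12),(307,437)),((-85,-70,12),(398,287)),((0,175,247),(288,270))]
def f(p):
    r=[]
    for n,A in(('top',T),('side',S)):
        L=np.array([a[0] for a in A],float);L[-1,2]-=p[3]*1000
        r.append(proj(n,W(p,L))-np.array([a[1] for a in A]))
    return np.concatenate(r).ravel()
o=least_squares(f,[0.6,0,0,0.004],x_scale=[.1,.1,.1,.01],loss='soft_l1');print(o.x,np.round(f(o.x).reshape(-1,2),1).tolist())
p=o.x
L=dict(face=(0,-170,79),ptop1=(28,-170,107),ptop2=(-28,-170,107),knob=(0,175,250),house=(118,85,62),mouth=(0,30,118),col=(0,256,205))
w=W(p,list(L.values()))
for k,a,b,c in zip(L,w,proj('top',w),proj('side',w)):print(k,a.round(4),b.round(1),c.round(1))
for n in('top','side'):
    im=get_image(n)[:,:,::-1].copy()
    pts=[(x,y,12) for x in(85,-85) for y in(-70,280)]+list(L.values())
    for q in proj(n,W(p,pts)):cv2.circle(im,(int(q[0]*8),int(q[1]*8)),12,(0,255,0),-1,cv2.LINE_AA,3)
    if n=='top':im=im[170:370,110:430]
    else: im=im[170:450,180:450]
    im=cv2.resize(im,None,fx=2.1,fy=2.1,interpolation=cv2.INTER_CUBIC);cv2.imwrite(f'pics/{n}1.png',im)
print('jug',ontoz('top',(211,185),.115),'cup',ontoz('top',(273,355),.07),'bottle',ontoz('top',(385,195),.13))
E
```

```text
[0.52346946 0.00705261 0.00497225 0.00611579] [[0.6, -1.1], [0.3, -0.9], [0.6, -0.2], [-0.8, 1.5], [-0.6, 1.0], [-4.4, -1.7], [0.5, 4.9], [1.4, -2.7], [-0.3, 0.1]]
face [ 0.5243 -0.1629  0.079 ] [395.9 273.9] [381.8 211. ]
ptop1 [ 0.5523 -0.1628  0.107 ] [398.4 257.3] [369.3 195.4]
ptop2 [ 0.4963 -0.1631  0.107 ] [399.5 288.3] [396.5 204.5]
knob [0.5226 0.1821 0.25  ] [184.7 266.4] [287.4 265.5]
house [0.641  0.0926 0.062 ] [260.5 214.3] [259.2 283.2]
mouth [0.5233 0.0371 0.118 ] [287.7 273. ] [334.6 263.8]
col [0.5222 0.263  0.205 ] [140.2 269.5] [257.8 328.3]
jug [0.68374044 0.17723243 0.115     ] cup [0.37718796 0.06513279 0.07      ] bottle [ 0.66231946 -0.1370471   0.13      ]
```

View pics/top1.png

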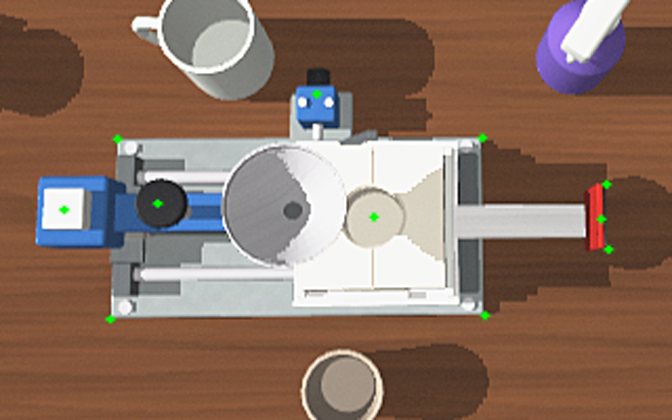

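View pics/side1.png

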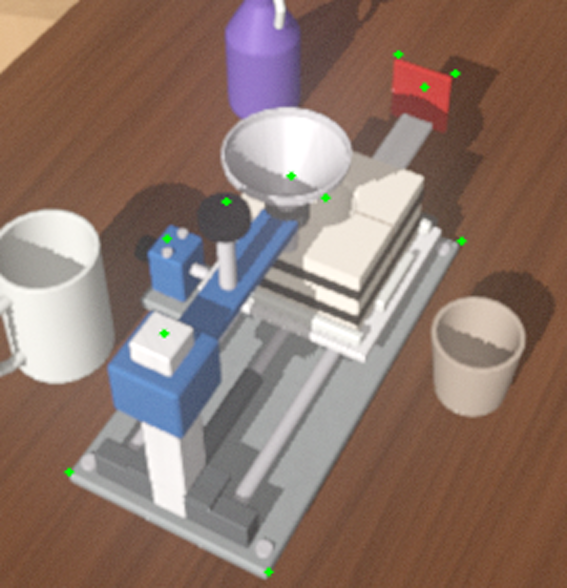

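Overlay agrees in the top view (mouth (178,103)·2.1, knob and push plate within about 1 px). The side view is up to about 5 px off at the plate corners, so I'll rely on the top fit. First I'll square up the tool, shut the fingers and approach.

Request:
apply_moves --grip_force 50 --steps '[{"grip": 0, "dr": [0, 0, 5.5], "slide": [0, 0, 0]}, {"grip": 0, "dr": [0, 0, 5.5], "slide": [0, 0, 0]}, {"grip": 0, "dr": [0, 0, 5.6], "slide": [0, 0, 0]}, {"grip": 0, "slide": [25, -27, 0], "dr": [0, 0, 0]}, {"grip": 0, "slide": [25, -27, 0], "dr": [0, 0, 0]}, {"grip": 0, "slide": [25, -27, 0], "dr": [0, 0, 0]}, {"grip": 0, "slide": [25, -27, 0], "dr": [0, 0, 0]}, {"grip": 0, "slide": [25, -27, 0], "dr": [0, 0, 0]}, {"grip": 0, "slide": [25, -27, 0], "dr": [0, 0, 0]}, {"grip": 0, "slide": [25, -27, 0], "dr": [0, 0, 0]}, {"grip": 0, "slide": [25, -27, 0], "dr": [0, 0, 0]}, {"grip": 0, "slide": [25, -27, 0], "dr": [0, 0, 0]}]'

```text
clock: 2.1
ee_pos: [0.4117, -0.3784, 0.2057]
orientation: [3.141, -0.0, 0.001]
force: [1.4, -0.4, 0.4]
finger_gap: 0.0175
grasp_force: 0.0
```

Request:
apply_moves --steps '[{"grip": 0, "slide": [19, -25, 22], "dr": [0, 0, 0]}, {"grip": 0, "slide": [19, -25, 22], "dr": [0, 0, 0]}, {"grip": 0, "slide": [19, -25, 22], "dr": [0, 0, 0]}, {"grip": 0, "slide": [19, -25, 22], "dr": [0, 0, 0]}, {"grip": 0, "slide": [19, -25, 22], "dr": [0, 0, 0]}, {"grip": 0, "slide": [18, -25, 22], "dr": [0, 0, 0]}, {"grip": 0, "slide": [0, 0, 0], "dr": [0, 0, 0]}, {"grip": 0, "slide": [0, 0, 0], "dr": [0, 0, 0]}]'

```text
clock: 2.77
ee_pos: [0.5234, -0.2281, 0.072]
orientation: [-3.14, -0.004, 0.004]
force: [-0.3, -0.8, 0.7]
finger_gap: 0.0004
grasp_force: 0.0
```

```bash
python3 - <<'E'
from h import *
s=state();print(s['clock'],s['ee_pos'],s['force'],s['finger_gap'])
a=get_image('top')[170:370,250:450,::-1];b=get_image('side')[100:300,300:500,::-1]
cv2.imwrite('pics/pre.png',cv2.resize(np.hstack([a,b]),None,fx=2,fy=2,interpolation=cv2.INTER_CUBIC))
E
```

```text
2.7667 [ 0.52337915 -0.22814086  0.07197971] [-0.3487259  -0.76155246  0.71801257] 0.00038004160763178654
```

View pics/pre.png

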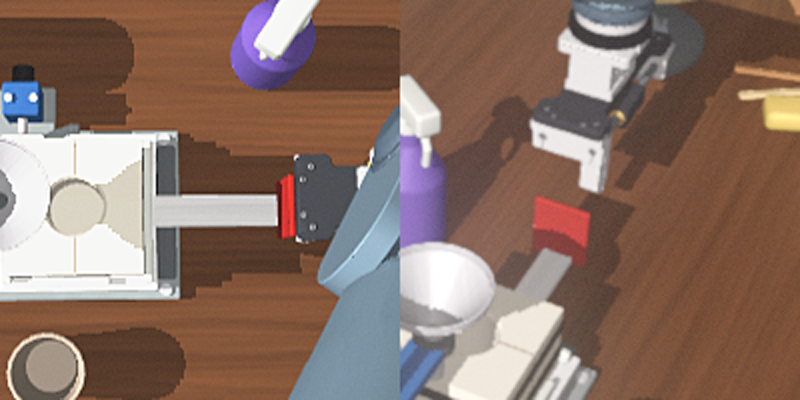

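The gripper is behind the push plate and clear of the bottle: plate at (287,207), fingers at (300,200) in the left half. Pushing now.

Request:
apply_moves --steps '[{"grip": 0, "slide": [0, -20, 0], "dr": [0, 0, 0]}, {"grip": 0, "slide": [0, -20, 0], "dr": [0, 0, 0]}, {"grip": 0, "slide": [0, -10, 0], "dr": [0, 0, 0]}, {"grip": 0, "slide": [0, -10, 0], "dr": [0, 0, 0]}, {"grip": 0, "slide": [0, -10, 0], "dr": [0, 0, 0]}, {"grip": 0, "slide": [0, -10, 0], "dr": [0, 0, 0]}, {"grip": 0, "slide": [0, -10, 0], "dr": [0, 0, 0]}, {"grip": 0, "slide": [0, -10, 0], "dr": [0, 0, 0]}, {"grip": 0, "slide": [0, -10, 0], "dr": [0, 0, 0]}, {"grip": 0, "slide": [0, -10, 0], "dr": [0, 0, 0]}, {"grip": 0, "slide": [0, -10, 0], "dr": [0, 0, 0]}, {"grip": 0, "slide": [0, 0, 0], "dr": [0, 0, 0]}]'

```text
clock: 3.87
ee_pos: [0.5239, -0.1016, 0.0747]
orientation: [3.138, 0.001, 0.001]
force: [-3.2, -6.5, 2.0]
finger_gap: 0.0004
grasp_force: 3.0
```

```bash
python3 - <<'E'
from h import *
s=state();print(s['clock'],s['ee_pos'],s['force'],s['finger_gap'])
for n in('top','side'):
    get_image(n)
    for t in('push_face','mould'):
        r=regions_of(t,n);print(n,t,[(round(x['p'],2),np.round(x['position'],1).tolist(),int(x['mask'].sum())) for x in r[:1]])
E
```

```text
3.8667 [ 0.52391688 -0.10163786  0.07467975] [-3.2495789  -6.52281632  1.99699061] 0.00042563344295650716
top push_face [(0.58, [283.4, 286.8], 1776)]
top mould [(0.76, [292.7, 258.5], 2000)]
side push_face [(0.65, [318.0, 358.4], 2560)]
side mould [(0.75, [312.3, 323.7], 4553)]
```

Request:
apply_moves --steps '[{"grip": 0, "slide": [0, -7, 0], "dr": [0, 0, 0]}, {"grip": 0, "slide": [0, -7, 0], "dr": [0, 0, 0]}, {"grip": 0, "slide": [0, 0, 0], "dr": [0, 0, 0]}, {"grip": 0, "slide": [0, 5, 0], "dr": [0, 0, 0]}, {"grip": 0, "slide": [0, 5, 0], "dr": [0, 0, 0]}, {"grip": 0, "slide": [0, 5, 0], "dr": [0, 0, 0]}, {"grip": 0, "slide": [0, 5, 0], "dr": [0, 0, 0]}, {"grip": 0, "slide": [0, 10, 0], "dr": [0, 0, 0]}, {"grip": 0, "slide": [0, 20, 0], "dr": [0, 0, 0]}, {"grip": 0, "slide": [0, 30, 0], "dr": [0, 0, 0]}, {"grip": 0, "slide": [0, 30, 0], "dr": [0, 0, 0]}, {"grip": 0, "slide": [0, 0, 0], "dr": [0, 0, 0]}]'

```text
clock: 5.17
ee_pos: [0.5243, -0.2005, 0.0741]
orientation: [3.14, -0.007, 0.004]
force: [0.1, 0.1, -0.3]
finger_gap: 0.0008
grasp_force: 0.0
```

```bash
python3 - <<'E'
from h import *
s=state();print(s['clock'],s['ee_pos'],s['force'],s['finger_gap'])
a=get_image('top')[170:370,130:430,::-1];b=get_image('side')[130:430,200:450,::-1]
b=cv2.resize(b,(167,200))
cv2.imwrite('pics/latched.png',cv2.resize(np.hstack([a,b]),None,fx=1.7,fy=1.7,interpolation=cv2.INTER_CUBIC))
E
```

```text
5.1667 [ 0.52432827 -0.20050733  0.07407908] [ 0.13480553  0.10951724 -0.27528233] 0.0008497954005480596
```

View pics/latched.png

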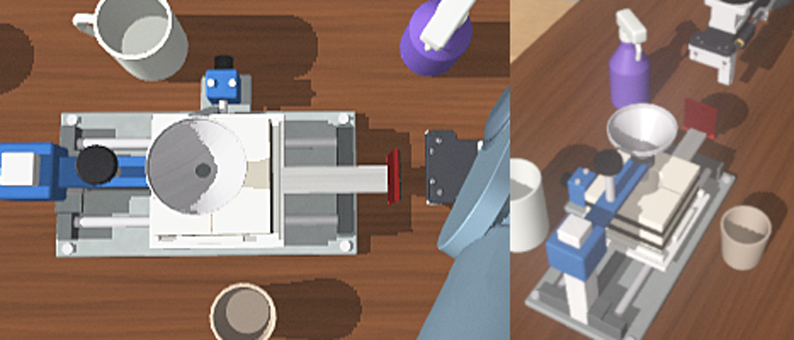

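The plate now sits at column 362 of the full top image, against 395 at the start. That is about 59 mm of travel, so the slide is latched with the mould under the funnel. Next I'll raise the tool and move over the knob.

Request:
apply_moves --steps '[{"grip": 0, "slide": [0, 10, -38], "dr": [0, 0, 0]}, {"grip": 0, "slide": [0, 0, -38], "dr": [0, 0, 0]}, {"grip": 0, "slide": [0, 0, -38], "dr": [0, 0, 0]}, {"grip": 0, "slide": [0, 0, -38], "dr": [0, 0, 0]}, {"grip": 0, "slide": [0, 0, -38], "dr": [0, 0, 0]}, {"grip": 0, "slide": [0, 0, -38], "dr": [0, 0, 0]}, {"grip": 0, "slide": [0, -20, 0], "dr": [0, 0, 0]}, {"grip": 0, "slide": [0, -30, 0], "dr": [0, 0, 0]}, {"grip": 0, "slide": [0, -30, 0], "dr": [0, 0, 0]}, {"grip": 0, "slide": [0, -30, 0], "dr": [0, 0, 0]}, {"grip": 0, "slide": [0, -30, 0], "dr": [0, 0, 0]}, {"grip": 0, "slide": [0, -30, 0], "dr": [0, 0, 0]}]'

```text
clock: 6.27
ee_pos: [0.5231, -0.0332, 0.3011]
orientation: [-3.14, -0.002, 0.0]
force: [-0.2, 0.3, -0.1]
finger_gap: 0.0004
grasp_force: 0.0
```

Request:
apply_moves --steps '[{"grip": 0, "slide": [0, -30, 0], "dr": [0, 0, 0]}, {"grip": 0, "slide": [0, -30, 0], "dr": [0, 0, 0]}, {"grip": 0, "slide": [0, -30, 0], "dr": [0, 0, 0]}, {"grip": 0, "slide": [0, -30, 0], "dr": [0, 0, 0]}, {"grip": 0, "slide": [0, -30, 0], "dr": [0, 0, 0]}, {"grip": 0, "slide": [0, -30, 0], "dr": [0, 0, 0]}, {"grip": 0, "slide": [-2, -20, 0], "dr": [0, 0, 0]}, {"grip": 0, "slide": [0, 0, 0], "dr": [0, 0, 0]}, {"grip": 0, "slide": [0, 0, 0], "dr": [0, 0, 0]}]'

```text
clock: 7.02
ee_pos: [0.5208, 0.1655, 0.301]
orientation: [-3.141, -0.005, 0.001]
force: [0.1, -0.4, -0.8]
finger_gap: 0.0003
grasp_force: 0.0
```

```bash
python3 - <<'E'
from h import *
s=state();print(s['clock'],s['ee_pos'],s['orientation'],s['force'],s['finger_gap'])
a=get_image('wrist')[:,:,::-1];b=get_image('side')[100:400,170:370,::-1]
b=cv2.resize(b,(240,360));a=cv2.resize(a,(480,360))
cv2.imwrite('pics/knob.png',np.hstack([a,b]))
E
```

```text
7.0167 [0.52083818 0.16545098 0.30103686] [-3.14142900e+00 -5.05786823e-03  1.36169954e-03] [ 0.07094424 -0.38505917 -0.82084584] 0.00031781016028956674
```

View pics/knob.png

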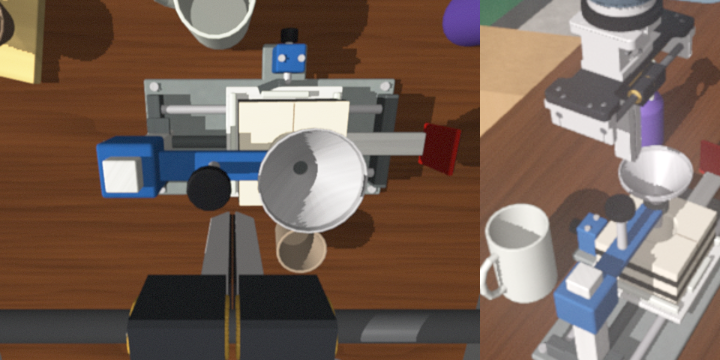

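The wrist view shows the knob at (209,189) in the scaled picture, that is (279,252) full size, and the fingertip at (232,215). I'll triangulate it with the top pixel.

```bash
python3 - <<'E'
from h import *
from scipy.spatial.transform import Rotation as Ro
s=state();c=camera_info('wrist');H=np.array(c['hand_eye'])
R=Ro.from_rotvec(s['orientation']).as_matrix()
o=R@H[:3,3]+s['ee_pos'];d=R@H[:3,:3]@np.array([(279-c['cx'])/c['fx'],(252-c['cy'])/c['fy'],1])
for z in(.250,.244,.242,.238):print(z,o+d*(z-o[2])/d[2],ontoz('top',(186.7,266.7),z))
E
```

```text
0.25 [0.5269382 0.1814316 0.25     ] [0.52213204 0.17917187 0.25      ]
0.244 [0.52494305 0.18186751 0.244     ] [0.52270282 0.18078248 0.244     ]
0.242 [0.524278   0.18201282 0.242     ] [0.52289308 0.18131935 0.242     ]
0.238 [0.52294789 0.18230342 0.238     ] [0.5232736  0.18239308 0.238     ]
```

Request:
apply_moves --steps '[{"grip": 0, "slide": [2, -16, 0], "dr": [0, 0, 0]}, {"grip": 0, "slide": [0, 0, 20], "dr": [0, 0, 0]}, {"grip": 0, "slide": [0, 0, 20], "dr": [0, 0, 0]}, {"grip": 0, "slide": [0, 0, 8], "dr": [0, 0, 0]}, {"grip": 0, "slide": [0, 0, 8], "dr": [0, 0, 0]}, {"grip": 0, "slide": [0, 0, 6], "dr": [0, 0, 0]}, {"grip": 0, "slide": [0, 0, 6], "dr": [0, 0, 0]}, {"grip": 0, "slide": [0, 0, 6], "dr": [0, 0, 0]}, {"grip": 0, "slide": [0, 0, 6], "dr": [0, 0, 0]}, {"grip": 0, "slide": [0, 0, 6], "dr": [0, 0, 0]}, {"grip": 0, "slide": [0, 0, 0], "dr": [0, 0, 0]}]'

```text
clock: 8.03
ee_pos: [0.5241, 0.1798, 0.2154]
orientation: [3.141, -0.0, 0.002]
force: [0.6, 0.5, -0.1]
finger_gap: 0.0003
grasp_force: 0.0
```

Request:
apply_moves --steps '[{"grip": 0, "slide": [0, 0, 4], "dr": [0, 0, 0]}, {"grip": 0, "slide": [0, 0, 4], "dr": [0, 0, 0]}, {"grip": 0, "slide": [0, 0, 2], "dr": [0, 0, 0]}, {"grip": 0, "slide": [0, 0, 2], "dr": [0, 0, 0]}]'

```text
clock: 8.37
ee_pos: [0.5245, 0.18, 0.2051]
orientation: [3.141, 0.0, 0.003]
force: [-5.2, -2.2, 17.1]
finger_gap: 0.0006
grasp_force: 8.8
```

The head is on its stop, with 17 N at z = 0.205. I'll hold briefly, lift straight off and look.

Request:
apply_moves --steps '[{"grip": 0, "slide": [0, 0, 1], "dr": [0, 0, 0]}, {"grip": 0, "slide": [0, 0, 0], "dr": [0, 0, 0]}, {"grip": 0, "slide": [0, 0, 0], "dr": [0, 0, 0]}, {"grip": 0, "slide": [0, 0, 0], "dr": [0, 0, 0]}, {"grip": 0, "slide": [0, 0, -10], "dr": [0, 0, 0]}, {"grip": 0, "slide": [0, 0, -25], "dr": [0, 0, 0]}, {"grip": 0, "slide": [0, 0, -35], "dr": [0, 0, 0]}, {"grip": 0, "slide": [0, 0, -35], "dr": [0, 0, 0]}, {"grip": 0, "slide": [0, 30, 0], "dr": [0, 0, 0]}, {"grip": 0, "slide": [0, 30, 0], "dr": [0, 0, 0]}, {"grip": 0, "slide": [0, 0, 0], "dr": [0, 0, 0]}]'

```text
clock: 9.28
ee_pos: [0.5241, 0.1173, 0.3078]
orientation: [3.141, -0.005, 0.002]
force: [0.3, -1.1, -0.5]
finger_gap: 0.0006
grasp_force: 0.0
```

```bash
python3 - <<'E'
from h import *
s=state();print(s['clock'],s['ee_pos'],s['force'])
a=get_image('wrist')[:,:,::-1];b=get_image('side')[130:430,180:430,::-1]
b=cv2.resize(b,(400,480));a=cv2.resize(a[:,120:],(390,360));a=cv2.copyMakeBorder(a,0,120,0,0,0)
cv2.imwrite('pics/done.png',np.hstack([a,b]))
print(proj('side',W([.5235,.007,.005],[(0,175,250),(0,175,205)])))
r=regions_of('funnel_knob','side');print([(x['p'],x['position'],x['mask'].sum()) for x in r])
E
```

```text
9.2833 [0.52411747 0.11727705 0.30780178] [ 0.31726719 -1.06962289 -0.47400513]
[[287.43188721 265.51775437]
 [288.68329114 287.40301709]]
[(0.62, [295.2, 296.0], np.int64(5601))]
```

View pics/done.png

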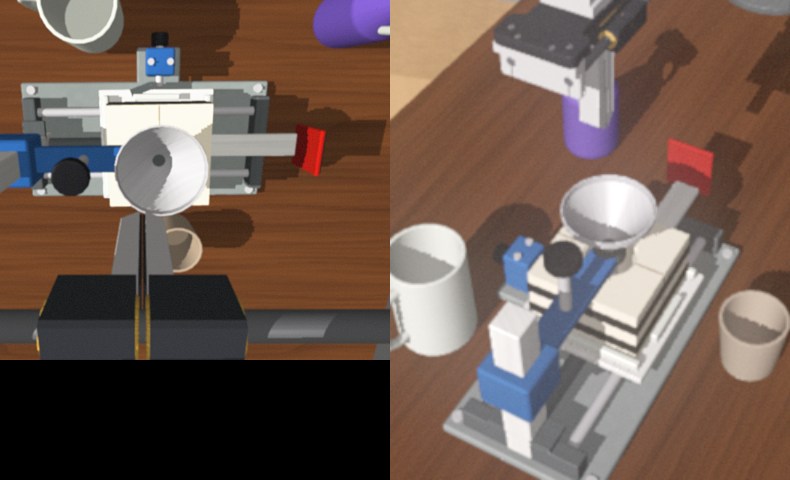

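The knob now stands at side-view pixel (288,289); fully down is predicted at (288.7,287.4). The spout is in the mould, the slide is still latched, the other objects have not moved and the arm is clear. Handing in.

```bash
python3 -c "
from station import *
print(sign_off())"
```

```text
the job is handed in; nothing more can be done
None
```

The slide is latched against the stop pin with the mould under the funnel, the funnel is pressed down to its stop with the spout in the pouring hole, and the job is handed in; the hand-in returned no verdict, so this rests on the camera views and the force and height readings.

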